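Make up two phone repair kits

TASK

Make up two repair kits from the things on the bench: the screen kit in the yellow tray gets the red screen puller and the white pot, and the charging-port kit in the green tray gets the orange pot, the white cube charger and the solder spool, everything flat on the floor of its tray and the same way up as now. The white pot is nested in the orange one: take it out by itself, leaving the orange pot standing on the bench until its turn. Leave the dish of screws where it is.

Things in the scene. Friction and masses are not known exactly. Their poses are not given: they have to be found in the camera images.
- yellow_tray: shallow yellow tray, 138 (its x) x 88 (its y) x 12 high, fixed to the bench on a thin pad that lifts its underside 3 mm; origin at the centre of its underside, z up; floor 2 thick, about 130 x 76 flat inside; the rim is 12 above its underside
- green_tray: shallow green tray, 206 (its x) x 100 (its y) x 14 high, fixed to the bench on a thin pad that lifts its underside 3 mm; origin at the centre of its underside, z up; walls and floor 4 thick, inside 198 x 92; its rim bead tops out about 16 above its underside
- white_pot: small round white screw pot, open at the top, 42 high, outside diameter 34 at the foot and 39 at the rim, wall 3; 30 g; origin at the centre of its underside, z up. It starts loosely nested upright in the orange pot, its foot on that pot's floor, so that its upper 15 mm stand clear of the orange rim (from 30 to 45 above the bench); grip it there across the outside
- orange_pot: round orange screw pot, open at the top, 30 high, outside diameter 50 at the foot and 54 at the rim, wall 4, floor 3 thick; about 60 g; origin at the centre of its underside, z up. It shows as an orange ring round the white pot at the start
- screen_puller: red rubber-look suction cup (rigid) standing on its mouth, a cone 54 across at the foot that narrows to a straight round dark red grip collar on its middle, 21 across, clear from 14 to 27 high, and a thin wire pull ring above that (to 36; the ring offers no grip); 31 g; origin at the centre of its underside, z up. Grip the collar from above
- charger: white plug-in cube charger, prongs level, 46 (its x) x 28 (its y) x 28 high: the cube runs from x = -22 to x = 8, and two thin prongs stick out level to x = 23; 40 g; origin at the centre of the underside of this whole length, z up. Grip the cube across its y, about x = -7
- solder_spool: solder spool with blue flanges and a light core, lying on one flange with its axis upright: flanges 55 across and 3 thick, at the bottom and from 27 to 30 high, core 46 across; 100 to 200 g; origin at the centre of its underside, z up
- screw_dish: round pressed metal dish with small screws, 73 across, 13 high; it stays where it is; origin at the centre of its underside
Not all that is in view belongs to the job. What is shaped like the screen_puller but turquoise is not meant.

How it is judged:
By the outcome, as a careful person would: the job done as asked, in the order asked, and still so for the second after the job is handed in, with the robot touching nothing.
It also fails if it takes over 112 s, if anything falls off the work surface, if the arm or the gripper's body presses on something with over 40 N, if the wrist force passes 120 N, or if a joint passes its speed limit or range.

ROBOT

A 6-joint arm with a two-finger parallel gripper is mounted at the origin on a cart in front of the work surface, level with it; the furniture and walls round the work are solid. World frame = base frame: x ahead of the robot, y to its left, z up, the work surface at z = 0. Lengths are in m, angles in rad, forces in N, time in s.
With the tool pointing down it reaches from about 0.25 to 0.775 m from the base axis. Payload 4 kg.
Tool frame: the origin (TCP) lies at the very end of the fingers, on their centre line; the grasp point (between the pads) lies tcp_to_grasp behind it (tcp_to_grasp is the distance from the TCP to the grasp point, in m); z points along the fingers, y is the direction in which the jaws open and shut (so a half turn about z gives the same grasp; the last joint's range is limited). The gripper opens to 94 mm and grips with 3 to 60 N. Pads are 16 mm wide; open, the fingers measure 119 mm over their backs; the gripper's body (75 mm by 177 mm) begins 78 mm behind the grasp point.
Start: joints at [-1.449, 0.087, 1.371, -0, 1.684, -0.103], TCP at [0.123, -0.536, 0.206] pointing down, gripper open.
Joint ranges: [-3.1, 3.1], [-0.76, 2.03], [0.27, 2.55], [-1.08, 4.22], [0.17, 2.65], [-2.57, 2.57]. Speed limits (rad/s): [2.79, 2.79, 3.14, 3.14, 3.14, 3.14].

INTERFACE

Orientations are given as [roll, pitch, yaw] about the fixed x, y, z axes, in that order (R = Rz(yaw) Ry(pitch) Rx(roll)).
In Python, from bench import * gives the robot as it stands.
- The arm moves only by the tool play_rows, never from a script. Its argument "rows" is a list of rows, each a list of 3 entries, a list of its own where there are three numbers: the finger opening in cm, from 0 to 9.4, then the shift along the world's x, y, z in cm, then the turn, a rotation vector about the world's x, y, z in rad. A call has 1 to 8 rows; each row is the pose to reach, as a shift and turn from the pose commanded when the call began; what a row does not reach only later rows make up. A row lasts 1/12 s, in which the tool goes at most 41.7 mm and 7.16 degrees, less where a joint would pass 70% of its speed; a pose out of reach is approached as far as the arm can. A call with a gripper value outside its range is refused whole. The fingers move at their own pace and stop on an object; the grip force is fixed at half the most. Time passes only in rows, so rows that repeat a pose let the fingers close. It gives the time, the measured TCP pose, the force and the opening at its end, in the units of the state.
- get_obs(): the state, without advancing time (a new reading comes with each control period).
- snapshot(name): name is "side" or "top"; returns a dict with "pixels" (384x512x3 uint8, red, green, blue), "fx", "fy", "cx", "cy" (pixels), "dist_coeffs" ([k1, k2, p1, p2, k3] as OpenCV has them; the pictures are not rectified), "rvec" (rotation vector, rad) and "tvec" (3), from world to camera coordinates, as OpenCV has them. Camera axes: x right, y down, z forward; pixel columns grow to the right and rows downward; lengths in m; the calibration is good to about 2 mm. A picture is of the moment at which its call begins. There is no depth.
- close_job(): hands the job in, once; it reports no verdict.
Trained networks look in the newest picture that a camera, given by its name, has taken for a name from the list of things; names that differ only in an ending like _2 or _b are one class to them, and where a whole thing is asked for, a point or a joint stands for the part that bears it (a point fixed in the world has none). Each returns a list of dicts, best first, with "confidence" (0 to 1); they miss things now and then, are a little off and sometimes report something else, mostly with a low value. They report only what shows in the picture. A call takes as long as a camera call. They do not tell look-alikes from the thing itself.
- silhouettes(camera, label): "mask" (384x512 bool, what is visible of it) and "point" ([row, column] in pixels, amid what is visible of it).
The state is a dict: "time": time; "joint_positions": joint angles; "qvel": joint speeds; "joint_torque": joint torques, N m; "tool_pos": TCP position; "ee_rot": TCP orientation; "wrist_force": force on the tool from outside, world axes, zero at the start; "wrist_torque": the same for the moment, N m; "width": finger opening in m.
Only numpy, scipy, OpenCV 4.12 (cv2) and the standard library are available. Lean on these libraries where they do the work, as an engineer would, in place of code of your own. Each camera call takes 0.05 s, during which the arm holds its last target. There are 200 camera calls.

## Working session

There is one attempt and no reset: what is moved stays moved. The work goes in short steps, Python scripts to look and compute and a tool call to move; the robot and the scene stay as the last step left them, time stands still between calls to the robot, and variables do not carry over. Pictures are saved under pics/ and viewed, about 12 in all and at most 16, crops included, and the job is handed in when it is done.

Besides the shell and the picture viewer there is one more tool, called after ">>>" by a JSON object that holds its "method" and its "body". play_rows: Moves the arm, as the interface text tells. Its arguments: {"type":"object","properties":{"rows":{"type":"array"}},"required":["rows"]}

```bash
mkdir -p pics; ls; cat > h.py <<'E'
from bench import *
import numpy as np, cv2
def cam(s):
    K=np.array([[s["fx"],0,s["cx"]],[0,s["fy"],s["cy"]],[0,0,1.]]);return K,np.array(s["dist_coeffs"],float),np.array(s["rvec"],float),np.array(s["tvec"],float)
def ray(s,rc,z):
    K,d,r,t=cam(s);R=cv2.Rodrigues(r)[0]
    u=cv2.undistortPoints(np.array([[[rc[1],rc[0]]]],float),K,d)[0,0]
    c=-R.T@t; v=R.T@np.array([u[0],u[1],1]); return (c+v*(z-c[2])/v[2])
def proj(s,P):
    K,d,r,t=cam(s);return cv2.projectPoints(np.array(P,float).reshape(-1,1,3),r,t,K,d)[0][:,0]
def save(s,n,box=None,f=1):
    p=s["pixels"][:,:,::-1]
    if box: p=p[box[0]:box[1],box[2]:box[3]]
    cv2.imwrite("pics/"+n,cv2.resize(p,None,fx=f,fy=f,interpolation=cv2.INTER_CUBIC))
E
python3 - <<'E'
from h import *
o=get_obs();print(o)
S={}
for c in("top","side"):
    s=S[c]=snapshot(c);save(s,c+"0.png",f=1.5)
    R=cv2.Rodrigues(np.array(s["rvec"]))[0];print(c,-R.T@np.array(s["tvec"]),s["fx"])
    for n,h in dict(yellow_tray=.01,green_tray=.015,white_pot=.045,orange_pot=.03,screen_puller=.02,charger=.028,solder_spool=.03,screw_dish=.01).items():
        for d in silhouettes(c,n):
            m=d["mask"];ys,xs=np.nonzero(m)
            print(c,n,round(d["confidence"],2),np.round(d["point"]),m.sum(),(xs.min(),xs.max(),ys.min(),ys.max()),np.round(ray(s,(ys.mean(),xs.mean()),h),3))
E
```

```text
pics
{'time': 0.0, 'joint_positions': array([-1.44907617e+00,  8.79563784e-02,  1.37220679e+00, -1.15962817e-05,
        1.68360813e+00, -1.03087341e-01]), 'qvel': array([-0.00152586,  0.00077295, -0.00111492, -0.00036143, -0.0004233 ,
       -0.00095294]), 'joint_torque': array([-1.39872256e-03, -3.40186143e+01, -3.02427685e+01,  7.17724487e-02,
        3.32691742e-02, -1.85771105e-04]), 'tool_pos': array([ 0.12253802, -0.53562448,  0.20432751]), 'ee_rot': array([-3.13942439e+00, -2.12728758e-04,  2.24805978e-01]), 'wrist_force': array([0.12333631, 0.52546266, 0.35292445]), 'wrist_torque': array([-0.03723096, -0.02485545, -0.04387232]), 'width': 0.09431875337476163}
top [ 0.30298471 -0.00313611  1.24084691] 424.53477457597035
top yellow_tray 0.48 [211. 236.] 126 (np.int64(229), np.int64(241), np.int64(208), np.int64(220)) [0.448 0.054 0.01 ]
top green_tray 0.84 [174. 254.] 2357 (np.int64(221), np.int64(293), np.int64(153), np.int64(193)) [ 0.572 -0.006  0.015]
top green_tray 0.52 [213. 234.] 138 (np.int64(229), np.int64(241), np.int64(208), np.int64(221)) [0.446 0.053 0.015]
top whi
[... 1503 characters left out ...]
 [150. 265.] 675 (np.int64(245), np.int64(282), np.int64(136), np.int64(160)) [0.567 0.251 0.03 ]
side screen_puller 0.86 [303. 345.] 509 (np.int64(329), np.int64(356), np.int64(290), np.int64(314)) [ 0.602 -0.326  0.02 ]
side screen_puller 0.76 [242. 239.] 322 (np.int64(230), np.int64(253), np.int64(231), np.int64(250)) [ 0.446 -0.138  0.02 ]
side charger 0.48 [145. 196.] 89 (np.int64(193), np.int64(202), np.int64(139), np.int64(149)) [0.374 0.307 0.028]
side solder_spool 0.88 [171. 219.] 313 (np.int64(208), np.int64(227), np.int64(161), np.int64(178)) [0.421 0.147 0.03 ]
side screw_dish 0.95 [291. 254.] 982 (np.int64(238), np.int64(276), np.int64(278), np.int64(309)) [ 0.455 -0.273  0.01 ]
```

View pics/top0.png

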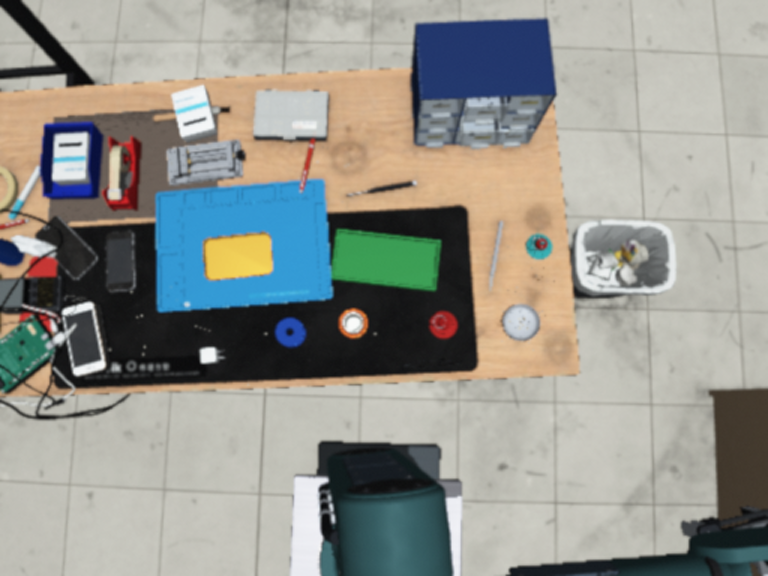

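View pics/side0.png

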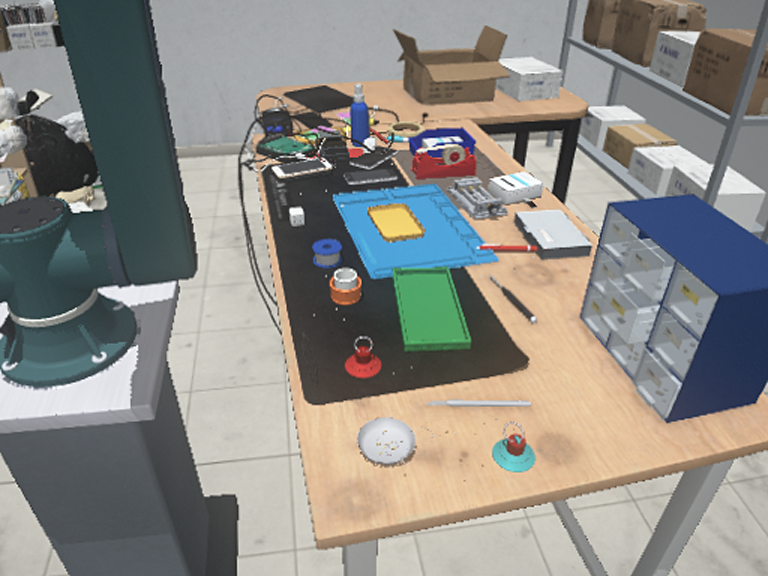

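```bash
python3 - <<'E'
from h import *
import bench; print([n for n in dir(bench) if not n.startswith('_')])
S={c:snapshot(c) for c in("top","side")}
s=S["top"];im=s["pixels"]
save(s,"crop.png",(195,250,125,375),3.2)
hsv=cv2.cvtColor(im,cv2.COLOR_RGB2HSV);H,Sa,V=[hsv[...,i].astype(int) for i in range(3)]
def blob(cond,box,h,name):
    m=np.zeros(H.shape,bool);r0,r1,c0,c1=box;m[r0:r1,c0:c1]=cond[r0:r1,c0:c1]
    ys,xs=np.nonzero(m);P=np.array([ray(s,(y,x),h)[:2] for y,x in zip(ys,xs)])
    rc=cv2.minAreaRect((P*1000).astype(np.float32));print(name,len(xs),"mean",P.mean(0).round(4),"rect",np.round(rc[0],1),np.round(rc[1],1),round(rc[2],1),"bbox",(P.min(0)*1000).round(),(P.max(0)*1000).round())
blob((abs(H-25)<9)&(Sa>120)&(V>90),(140,200,120,200),.012,"yellow")
blob((abs(H-62)<15)&(Sa>90)&(V>60),(140,205,210,305),.016,"green")
blob((V>130)&(Sa<70),(225,250,125,143),.028,"charger cube")
blob((V>85)&(Sa<120),(225,250,125,155),.02,"charger all")
blob((abs(H-112)<12)&(Sa>100)&(V>80),(205,240,175,215),.03,"spool")
blob((abs(H-10)<8)&(Sa>120)&(V>90),(200,232,220,250),.03,"orange")
blob((V>100),(200,232,222,246),.03,"pots")
blob(((H<8)|(H>172))&(Sa>120)&(V>60),(200,232,280,312),.008,"puller")
# side rays for horizontals
for n,h in dict(solder_spool=.015,orange_pot=.03,screen_puller=.01,white_pot=.0375).items():
    silhouettes("side",n)
E
```

```text
['IKError', 'close_job', 'get_obs', 'silhouettes', 'snapshot', 'tcp_to_grasp']
yellow 1184 mean [0.5731 0.2885] rect [573.3 288.6] [ 83.1 133.1] 7.2 bbox [527. 221.] [621. 357.]
green 2493 mean [ 0.5726 -0.0069] rect [572.8  -6.3] [211.6 106.3] 84.8 bbox [ 513. -113.] [633. 100.]
charger cube 99 mean [0.3743 0.3312] rect [374.6 332.1] [29.2 26.3] 3.8 bbox [360. 318.] [390. 346.]
charger all 150 mean [0.3741 0.329 ] rect [374.6 324. ] [32.2 46.9] 4.0 bbox [358. 300.] [390. 348.]
spool 320 mean [0.422  0.1728] rect [421.4 173.3] [55.  57.8] 2.6 bbox [394. 144.] [449. 202.]
orange 150 mean [0.4417 0.0506] rect [443.5  51.8] [57.8 54.7] 1.7 bbox [414.  24.] [472.  79.]
pots 325 mean [0.4432 0.0528] rect [443.5  51.7] [57.8 54.6] 2.1 bbox [414.  24.] [472.  79.]
puller 296 mean [ 0.4472 -0.122 ] rect [ 447.9 -122.4] [52.8 55.6] 1.5 bbox [ 421. -150.] [474. -95.]
```

View pics/crop.png

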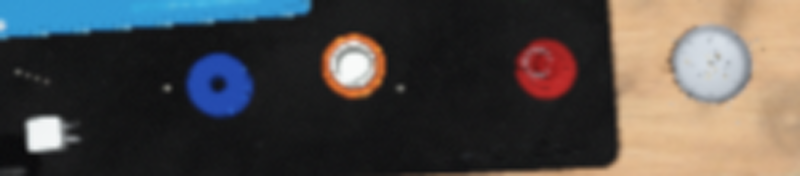

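>>> {"method": "play_rows", "body": {"rows": [[9.4,[2.5,3.2,-0.6],[0,0,0]],[9.4,[5,6.4,-1.2],[0,0,0]],[9.4,[7.5,9.6,-1.8],[0,0,0]],[9.4,[10,12.8,-2.4],[0,0,0]],[9.4,[12.5,16,-3],[0,0,0]],[9.4,[15,19.2,-3.6],[0,0,0]],[9.4,[17.5,22.4,-4.2],[0,0,0]],[9.4,[20,25.6,-5],[0,0,0]]]}}

```text
time: 1.87
tool_pos: [0.3236, -0.2787, 0.1559]
ee_rot: [3.14, -0.001, 0.224]
wrist_force: [1.0, -1.5, -0.0]
width: 0.0941
```

```bash
python3 -c "
from h import *
o=get_obs();print(tcp_to_grasp,o['tool_pos'],o['joint_positions'],o['ee_rot'])"
```

```text
0.0188 [ 0.32357649 -0.27874987  0.1558955 ] [-8.44052565e-01 -1.78211004e-01  1.72357782e+00  2.80071239e-05
  1.59419097e+00  5.02522382e-01] [ 3.13982284e+00 -1.00460442e-03  2.24222952e-01]
```

>>> {"method": "play_rows", "body": {"rows": [[9.4,[2.5,3.2,-1.9],[0,0,0]],[9.4,[5,6.3,-3.8],[0,0,0]],[9.4,[7.5,9.5,-5.7],[0,0,0]],[9.4,[10,12.6,-7.6],[0,0,0]],[9.4,[12.4,15.7,-9.5],[0,0,0]],[8,[12.4,15.7,-9.5],[0,0,0]],[7,[12.4,15.7,-9.5],[0,0,0]]]}}

```text
time: 2.45
tool_pos: [0.4464, -0.1201, 0.0583]
ee_rot: [-3.139, 0.003, 0.23]
wrist_force: [0.1, -0.5, -0.7]
width: 0.084
```

```bash
python3 - <<'E'
from h import *
s=snapshot("side");save(s,"p1.png",(210,270,195,295),7)
t=snapshot("top");hsv=cv2.cvtColor(t["pixels"],cv2.COLOR_RGB2HSV)
o=get_obs();print(o["tool_pos"],o["width"],proj(s,[[.4475,-.122,z] for z in (0,.014,.027)]))
E
```

```text
[ 0.44650715 -0.12311746  0.0605087 ] 0.07636196537106861 [[241.66511804 243.78309118]
 [241.64948864 238.96592902]
 [241.63485438 234.40844767]]
```

View pics/p1.png

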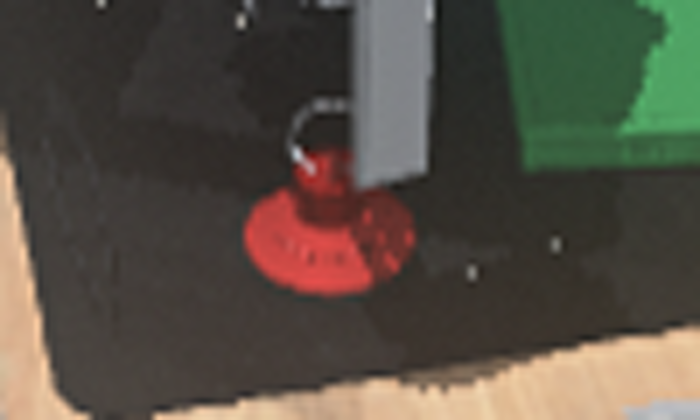

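>>> {"method": "play_rows", "body": {"rows": [[6,[0,0.1,-2],[0,0,0]],[5,[0,0.1,-4],[0,0,0]],[5,[0,0.1,-4.6],[0,0,0]],[1,[0,0.1,-4.6],[0,0,0]],[1,[0,0.1,-4.6],[0,0,0]],[1,[0,0.1,-4.6],[0,0,0]],[1,[0,0.1,-4.6],[0,0,0]],[1,[0,0.1,-4.6],[0,0,0]]]}}

```text
time: 3.22
tool_pos: [0.4474, -0.1227, 0.0157]
ee_rot: [3.14, -0.002, 0.224]
wrist_force: [-0.3, 0.2, 0.5]
width: 0.0228
```

>>> {"method": "play_rows", "body": {"rows": [[1,[0,0,0],[0,0,0]],[1,[0,0,0],[0,0,0]],[1,[0,0,2],[0,0,0]],[1,[0,0,5],[0,0,0]],[1,[0.8,3,7],[0,0,0]],[1,[1.8,6.5,7],[0,0,0]],[1,[2.8,10,7],[0,0,0]],[1,[3.8,13.8,7],[0,0,0]]]}}

```text
time: 3.88
tool_pos: [0.4852, 0.0168, 0.0853]
ee_rot: [3.141, -0.002, 0.223]
wrist_force: [-0.1, 0.5, -0.9]
width: 0.0197
```

>>> {"method": "play_rows", "body": {"rows": [[1,[1,3.8,0],[0,0,0]],[1,[2,7.6,0],[0,0,0]],[1,[3.1,11.4,0],[0,0,0]],[1,[4.2,15.2,0],[0,0,0]],[1,[5.3,19,0],[0,0,0]],[1,[6.3,22.8,0],[0,0,0]],[1,[7.4,26.6,0],[0,0,0]],[1,[8.4,30.4,0],[0,0,0]]]}}

```text
time: 4.55
tool_pos: [0.5686, 0.3219, 0.084]
ee_rot: [3.141, 0.001, 0.225]
wrist_force: [0.3, -0.2, -0.7]
width: 0.0204
```

```bash
python3 - <<'E'
from h import *
o=get_obs();print(o["tool_pos"],o["width"],o["joint_positions"])
s=snapshot("side");save(s,"p2.png",(100,190,190,340),5)
E
```

```text
[0.56859758 0.32190419 0.08403583] 0.020408516263073967 [ 4.28521664e-01  3.64730524e-01  1.28010269e+00 -1.98654701e-04
  1.49731266e+00  1.77404176e+00]
```

View pics/p2.png

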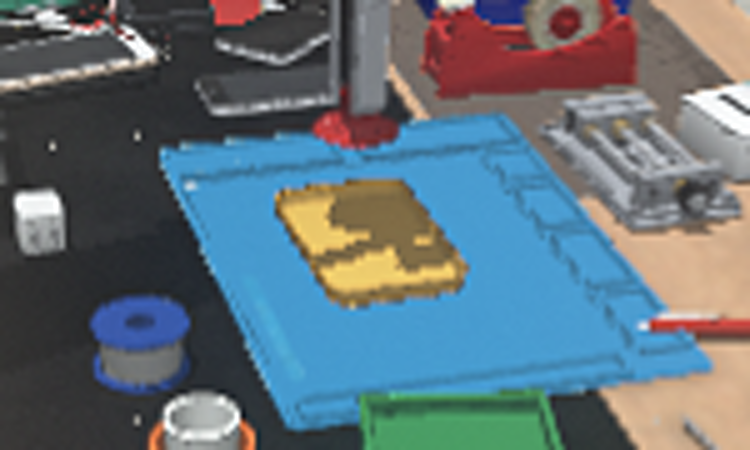

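```bash
python3 - <<'E'
from h import *
for c in ("side","top"):
  s=snapshot(c)
  for n,z0,z1,ce,a,hx,hy in (("yellow_tray",.003,.015,(.573,.2885),np.radians(97.2),.069,.044),("green_tray",.003,.018,(.5727,-.0065),np.radians(84.8),.103,.05)):
    u=np.array([np.cos(a),np.sin(a)]);v=np.array([-u[1],u[0]])
    P=[[*(np.array(ce)+i*hx*u+j*hy*v),z] for z in(z0,z1) for i in(1,-1) for j in(1,-1)]
    q=proj(s,P);print(c,n,"pred",q.min(0).round(1),q.max(0).round(1))
    for d in silhouettes(c,n):
        ys,xs=np.nonzero(d["mask"]);print("  mask",round(d["confidence"],2),(xs.min(),ys.min()),(xs.max(),ys.max()))
E
```

```text
side yellow_tray pred [243.3 134.7] [284.7 162.4]
  mask 0.82 (np.int64(245), np.int64(136)) (np.int64(283), np.int64(161))
side green_tray pred [261.3 178.1] [314.4 234.6]
  mask 0.92 (np.int64(262), np.int64(178)) (np.int64(313), np.int64(234))
  mask 0.5 (np.int64(245), np.int64(136)) (np.int64(283), np.int64(161))
  mask 0.24 (np.int64(223), np.int64(179)) (np.int64(237), np.int64(193))
top yellow_tray pred [134.2 153.5] [182.4 187.6]
  mask 0.81 (np.int64(149), np.int64(154)) (np.int64(181), np.int64(185))
top green_tray pred [220.  152.2] [293.4 193.9]
  mask 0.92 (np.int64(221), np.int64(152)) (np.int64(293), np.int64(193))
```

>>> {"method": "play_rows", "body": {"rows": [[1,[0,-0.1,-3],[0,0,0]],[1,[0,-0.1,-5.5],[0,0,0]],[1,[0,-0.1,-6.3],[0,0,0]],[1,[0,-0.1,-6.4],[0,0,0]],[1,[0,-0.1,-6.4],[0,0,0]],[4,[0,-0.1,-6.4],[0,0,0]],[4,[0,-0.1,-6.4],[0,0,0]],[4,[0,-0.1,-6.4],[0,0,0]]]}}

```text
time: 5.57
tool_pos: [0.5692, 0.3189, 0.0216]
ee_rot: [-3.141, -0.002, 0.225]
wrist_force: [-0.2, -0.8, 0.6]
width: 0.0368
```

>>> {"method": "play_rows", "body": {"rows": [[4,[0,0,2.5],[0,0,0]],[6,[0,0,6],[0,0,0]],[8,[-1.5,-3.2,7],[0,0,0]],[8,[-3.2,-6.7,7],[0,0,0]],[8,[-4.9,-10.2,7],[0,0,0]],[8,[-6.6,-13.7,7],[0,0,0]],[8,[-8.3,-17.2,7],[0,0,0]],[8,[-10,-20.8,7],[0,0,0]]]}}

```text
time: 6.23
tool_pos: [0.4679, 0.1096, 0.0912]
ee_rot: [3.141, -0.002, 0.226]
wrist_force: [0.2, -0.4, 0.4]
width: 0.0795
```

>>> {"method": "play_rows", "body": {"rows": [[6.5,[-1.3,-3,0],[0,0,0]],[6.5,[-2.6,-5.8,0],[0,0,0]],[6.5,[-2.6,-5.8,0],[0,0,0]],[6.5,[-2.6,-5.8,0],[0,0,0]]]}}

```text
time: 6.57
tool_pos: [0.4427, 0.052, 0.0913]
ee_rot: [3.141, -0.002, 0.222]
wrist_force: [-0.0, 0.1, -0.3]
width: 0.065
```

```bash
python3 - <<'E'
from h import *
o=get_obs();print(o["tool_pos"],o["width"])
s=snapshot("side");save(s,"p3.png",(130,215,190,300),7)
print(proj(s,[[.4435,.0525,.03],[.4435,.0525,.045],[.569,.319,.005]]))
E
```

```text
[0.44266969 0.05195383 0.09130881] 0.06497315093630782
[[230.16535308 188.26347536]
 [230.05258028 183.25871603]
 [260.08316953 144.43637886]]
```

View pics/p3.png

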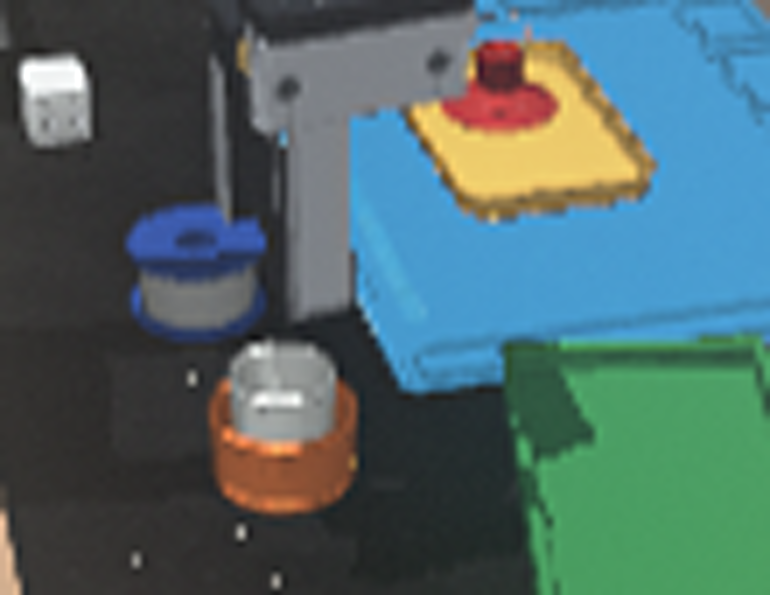

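>>> {"method": "play_rows", "body": {"rows": [[6.5,[0,0,-3],[0,0,0]],[6.5,[0,0,-5.3],[0,0,0]],[6.5,[0,0,-5.7],[0,0,0]],[3,[0,0,-5.7],[0,0,0]],[3,[0,0,-5.7],[0,0,0]],[3,[0,0,-5.7],[0,0,0]],[3,[0,0,-5.7],[0,0,0]],[3,[0,0,-5.7],[0,0,0]]]}}

```text
time: 7.28
tool_pos: [0.4439, 0.053, 0.035]
ee_rot: [3.141, -0.003, 0.225]
wrist_force: [-0.0, 0.5, 2.7]
width: 0.037
```

>>> {"method": "play_rows", "body": {"rows": [[3,[0,0,0],[0,0,0]],[3,[0,0,0.8],[0,0,0]],[3,[0,0,1.8],[0,0,0]],[3,[0,0,2.8],[0,0,0]],[3,[0,0,4],[0,0,0]],[3,[0,0,6],[0,0,0]],[3,[0,0,7],[0,0,0]],[3,[0,0,7],[0,0,0]]]}}

```text
time: 7.95
tool_pos: [0.4449, 0.0528, 0.1072]
ee_rot: [3.14, -0.007, 0.225]
wrist_force: [0.4, -0.3, -0.3]
width: 0.0369
```

```bash
python3 - <<'E'
from h import *
o=get_obs();print(o["tool_pos"],o["width"])
s=snapshot("side");save(s,"p4.png",(130,215,190,300),7)
E
```

```text
[0.4448974  0.05276844 0.1072093 ] 0.036936396222786265
```

View pics/p4.png

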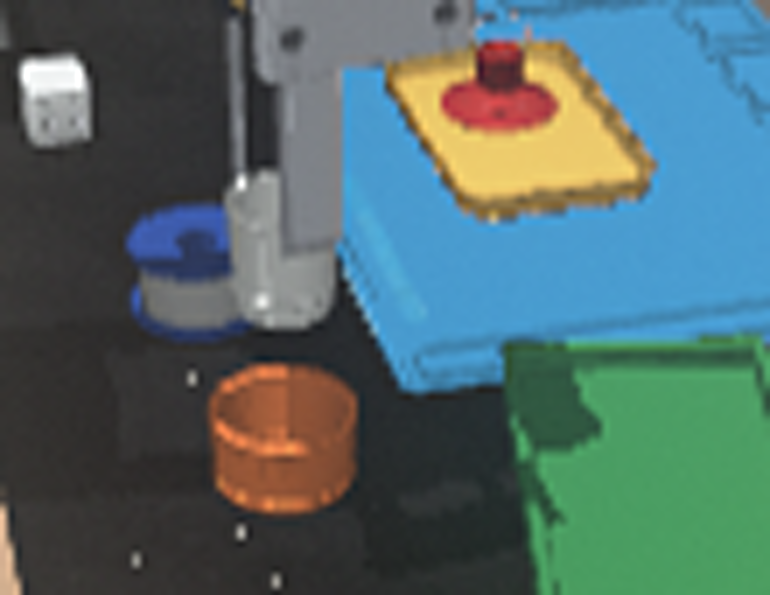

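>>> {"method": "play_rows", "body": {"rows": [[3,[2,3,0],[0,0,0]],[3,[4.2,6.3,0],[0,0,0]],[3,[6.4,9.7,0],[0,0,0]],[3,[8.6,13,0],[0,0,0]],[3,[10.8,16.3,0],[0,0,0]],[3,[12.4,18.8,0],[0,0,0]],[3,[13.4,20.3,-1],[0,0,0]],[3,[13.4,20.3,-2],[0,0,0]]]}}

```text
time: 8.67
tool_pos: [0.5776, 0.2589, 0.0818]
ee_rot: [-3.141, -0.0, 0.228]
wrist_force: [-0.3, -0.0, -0.3]
width: 0.0373
```

>>> {"method": "play_rows", "body": {"rows": [[3,[0,0,-2.5],[0,0,0]],[3,[0,0,-4.2],[0,0,0]],[3,[0,0,-4.7],[0,0,0]],[3,[0,0,-4.8],[0,0,0]],[3,[0,0,-4.8],[0,0,0]],[5.5,[0,0,-4.8],[0,0,0]],[5.5,[0,0,-4.8],[0,0,0]],[5.5,[0,0,-4.8],[0,0,0]]]}}

```text
time: 9.33
tool_pos: [0.5764, 0.2554, 0.0352]
ee_rot: [3.141, 0.0, 0.224]
wrist_force: [0.3, 0.7, 0.9]
width: 0.0529
```

>>> {"method": "play_rows", "body": {"rows": [[5.5,[0,0,3],[0,0,0]],[7,[0,0,6.5],[0,0,0]],[8,[-1.3,-2,7],[0,0,0.12]],[8,[-2.6,-4,7],[0,0,0.24]],[8,[-3.9,-6,7],[0,0,0.36]],[8,[-5.2,-8,7],[0,0,0.48]],[8,[-6.5,-10,7],[0,0,0.6]],[8,[-7.8,-12,7],[0,0,0.72]]]}}

```text
time: 10.0
tool_pos: [0.4978, 0.1348, 0.1055]
ee_rot: [3.141, 0.0, 0.951]
wrist_force: [-0.5, 0.6, 0.0]
width: 0.08
```

>>> {"method": "play_rows", "body": {"rows": [[8,[-1.3,-2,0],[0,0,0.12]],[8,[-2.6,-4,0],[0,0,0.24]],[8,[-4,-6,0],[0,0,0.36]],[8,[-5.5,-8.2,-1],[0,0,0.48]],[8,[-5.5,-8.2,-2.5],[0,0,0.53]],[8,[-5.5,-8.2,-3.5],[0,0,0.53]],[8,[-5.5,-8.2,-3.5],[0,0,0.53]]]}}

```text
time: 10.58
tool_pos: [0.4418, 0.0537, 0.0682]
ee_rot: [-3.138, 0.0, 1.473]
wrist_force: [0.0, -0.0, 0.0]
width: 0.0801
```

```bash
python3 - <<'E'
from h import *
o=get_obs();print(o["tool_pos"],o["width"],o["ee_rot"],o["joint_positions"])
s=snapshot("side");save(s,"p5.png",(130,215,190,300),7)
E
```

```text
[0.44180043 0.05365481 0.06823917] 0.08005079696528533 [-3.13750412e+00  2.72790582e-04  1.47264833e+00] [-6.74972626e-03 -7.48807410e-02  1.81077133e+00  1.02843972e-04
  1.40979843e+00  9.13821370e-02]
```

View pics/p5.png

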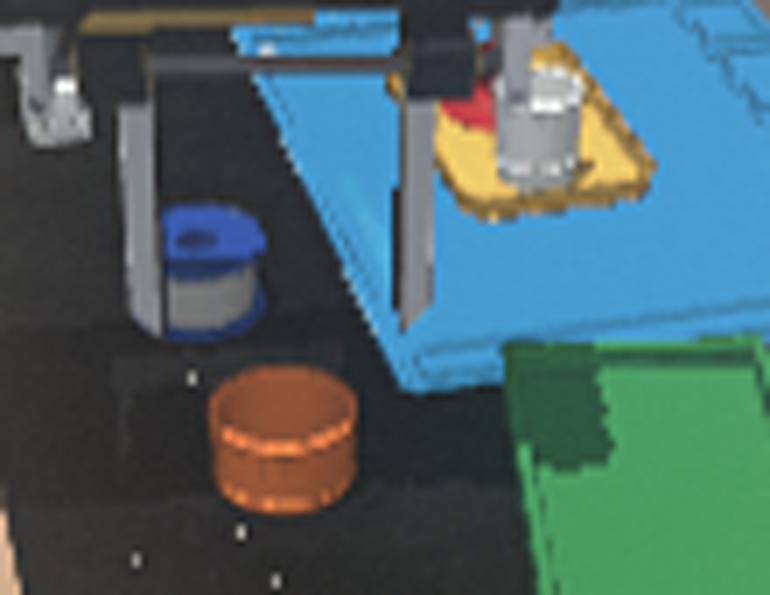

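>>> {"method": "play_rows", "body": {"rows": [[7,[0.1,0,-3],[0,0,0]],[7,[0.1,0,-5],[0,0,0]],[7,[0.1,0,-5.6],[0,0,0]],[4.5,[0.1,0,-5.6],[0,0,0]],[4.5,[0.1,0,-5.6],[0,0,0]],[4.5,[0.1,0,-5.6],[0,0,0]],[4.5,[0.1,0,-5.6],[0,0,0]],[4.5,[0.1,0,-5.6],[0,0,0]]]}}

```text
time: 11.3
tool_pos: [0.4458, 0.0539, 0.0159]
ee_rot: [3.139, -0.0, 1.475]
wrist_force: [0.9, 0.9, 1.2]
width: 0.0531
```

>>> {"method": "play_rows", "body": {"rows": [[4.5,[0,0,0],[0,0,0]],[4.5,[0,0,1],[0,0,0]],[4.5,[0,0,3],[0,0,0]],[4.5,[0,0,5.5],[0,0,0]],[4.5,[0,0,7],[0,0,0]],[4.5,[0,0,7],[0,0,0]]]}}

```text
time: 11.8
tool_pos: [0.4474, 0.0538, 0.0891]
ee_rot: [3.133, -0.001, 1.475]
wrist_force: [0.7, 0.8, 0.1]
width: 0.0529
```

>>> {"method": "play_rows", "body": {"rows": [[4.5,[2.4,-2.4,0],[0,0,0]],[4.5,[5,-5,0],[0,0,0]],[4.5,[7.6,-7.6,0],[0,0,0]],[4.5,[10.2,-10.4,0],[0,0,0]],[4.5,[12.1,-12.4,0],[0,0,0]],[4.5,[12.1,-12.4,-2],[0,0,0]],[4.5,[12.1,-12.4,-4],[0,0,0]],[4.5,[12.1,-12.4,-4],[0,0,0]]]}}

```text
time: 12.47
tool_pos: [0.5618, -0.07, 0.0387]
ee_rot: [-3.131, -0.001, 1.474]
wrist_force: [-1.3, 0.2, -2.5]
width: 0.0528
```

```bash
python3 - <<'E'
from h import *
o=get_obs();print(o["tool_pos"],o["width"],o["wrist_force"])
s=snapshot("side");save(s,"p6.png",(170,255,215,335),6)
print(proj(s,[[.5668,-.0712,.025]]))
E
```

```text
[ 0.56180751 -0.06999166  0.03870991] 0.052844698761980294 [-1.33815585  0.2001231  -2.45661613]
[[289.9389824  215.62341485]]
```

View pics/p6.png

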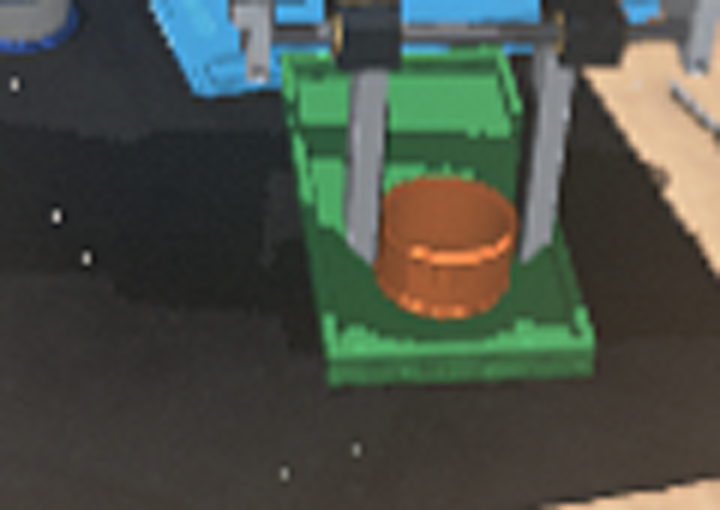

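>>> {"method": "play_rows", "body": {"rows": [[4.5,[0.2,0,0],[0,0,0]],[4.5,[0.2,0,0],[0,0,0]]]}}

```text
time: 12.68
tool_pos: [0.5684, -0.07, 0.0456]
ee_rot: [3.139, 0.0, 1.475]
wrist_force: [-0.3, -0.4, -0.6]
width: 0.0528
```

>>> {"method": "play_rows", "body": {"rows": [[4.5,[0,0,-1],[0,0,0]],[4.5,[0,0,-1.8],[0,0,0]],[4.5,[0,0,-2.2],[0,0,0]],[4.5,[0,0,-2.3],[0,0,0]],[4.5,[0,0,-2.3],[0,0,0]],[6.4,[0,0,-2.3],[0,0,0]],[6.4,[0,0,-2.3],[0,0,0]],[6.4,[0,0,-2.3],[0,0,0]]]}}

```text
time: 13.35
tool_pos: [0.5675, -0.0701, 0.0212]
ee_rot: [-3.142, 0.0, 1.475]
wrist_force: [0.4, -0.8, 0.4]
width: 0.0639
```

>>> {"method": "play_rows", "body": {"rows": [[6.4,[0,0,3],[0,0,0]],[7,[0,0,6.5],[0,0,0]],[7,[-1,2.2,8],[0,0,0]],[7,[-2.7,5.7,8],[0,0,0]],[7,[-4.4,9.2,8],[0,0,0.04]],[7,[-6.1,12.7,8],[0,0,0.08]],[7,[-7.8,16.2,8],[0,0,0.12]],[7,[-9.5,19.8,8],[0,0,0.17]]]}}

```text
time: 14.02
tool_pos: [0.4715, 0.129, 0.1012]
ee_rot: [3.141, -0.0, 1.646]
wrist_force: [0.0, 0.2, 0.1]
width: 0.0698
```

>>> {"method": "play_rows", "body": {"rows": [[6,[-1.7,3.5,0],[0,0,0]],[6,[-3.4,7,0],[0,0,0]],[6,[-5,10.5,0],[0,0,0]],[6,[-6.7,14,0],[0,0,0]],[6,[-8.4,17.5,-1],[0,0,0]],[6,[-9.7,20.4,-3],[0,0,0]],[6,[-9.7,20.4,-4.5],[0,0,0]],[6,[-9.7,20.4,-4.5],[0,0,0]]]}}

```text
time: 14.68
tool_pos: [0.3723, 0.3317, 0.0527]
ee_rot: [-3.135, 0.004, 1.649]
wrist_force: [-0.7, -1.1, -0.7]
width: 0.0601
```

```bash
python3 - <<'E'
from h import *
o=get_obs();print(o["tool_pos"],o["width"],o["ee_rot"],o["joint_positions"])
s=snapshot("side");save(s,"p7.png",(125,245,180,330),5)
print(proj(s,[[.3745,.332,.0],[.3745,.332,.028]]))
for d in silhouettes("side","charger"):
    ys,xs=np.nonzero(d["mask"]);print(d["confidence"],xs.min(),xs.max(),ys.min(),ys.max())
E
```

```text
[0.37225942 0.33167884 0.05265431] 0.060103818733742397 [-3.13546529  0.00388607  1.648649  ] [ 6.14195816e-01  6.20862843e-02  1.70757624e+00 -2.13195877e-04
  1.37918287e+00  5.36396405e-01]
[[197.7328115  148.12833236]
 [197.15509805 140.06802512]]
0.62 193 202 138 150
```

View pics/p7.png

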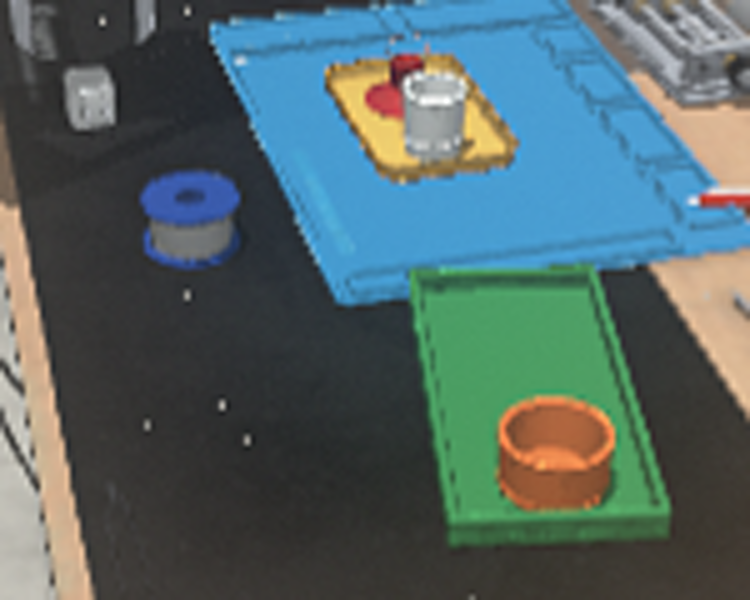

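>>> {"method": "play_rows", "body": {"rows": [[6,[0,0,-2],[0,0,0]],[6,[0,0,-3.8],[0,0,0]],[6,[0,0,-4.3],[0,0,0]],[2,[0,0,-4.3],[0,0,0]],[2,[0,0,-4.3],[0,0,0]],[2,[0,0,-4.3],[0,0,0]],[2,[0,0,-4.3],[0,0,0]],[2,[0,0,-4.3],[0,0,0]]]}}

```text
time: 15.45
tool_pos: [0.3763, 0.3322, 0.0147]
ee_rot: [3.14, -0.001, 1.645]
wrist_force: [-0.6, 0.6, -0.7]
width: 0.0302
```

>>> {"method": "play_rows", "body": {"rows": [[2,[0,0,0],[0,0,0]],[2,[0,0,1],[0,0,0]],[2,[0,0,3],[0,0,0]],[2,[0,0,5.5],[0,0,0]],[2,[0,0,8],[0,0,0]],[2,[0,0,8],[0,0,0]]]}}

```text
time: 15.95
tool_pos: [0.3787, 0.3341, 0.1]
ee_rot: [3.132, -0.006, 1.645]
wrist_force: [0.9, 1.1, 0.2]
width: 0.0276
```

>>> {"method": "play_rows", "body": {"rows": [[2,[1.9,-3.2,0],[0,0,0]],[2,[3.8,-6.5,0],[0,0,-0.04]],[2,[5.7,-9.8,0],[0,0,-0.08]],[2,[7.6,-13,0],[0,0,-0.12]],[2,[9.6,-16.2,0],[0,0,-0.17]],[2,[11.6,-19.5,0],[0,0,-0.17]],[2,[13.6,-22.8,0],[0,0,-0.17]],[2,[15.6,-26.1,0],[0,0,-0.17]]]}}

```text
time: 16.62
tool_pos: [0.5319, 0.0691, 0.0931]
ee_rot: [-3.141, -0.0, 1.475]
wrist_force: [0.5, 0.2, -0.8]
width: 0.0278
```

>>> {"method": "play_rows", "body": {"rows": [[2,[2,-3.4,0],[0,0,0]],[2,[4.1,-7,-1],[0,0,0]],[2,[4.1,-7,-3],[0,0,0]],[2,[4.1,-7,-5],[0,0,0]],[2,[4.1,-7,-5],[0,0,0]],[2,[4.1,-7,-5],[0,0,0]],[2,[4.1,-7,-5],[0,0,0]]]}}

```text
time: 17.2
tool_pos: [0.5728, 0.0012, 0.0442]
ee_rot: [3.141, -0.0, 1.475]
wrist_force: [-0.3, -0.9, -1.1]
width: 0.0275
```

```bash
python3 - <<'E'
from h import *
o=get_obs();print(o["tool_pos"],o["width"],o["ee_rot"])
s=snapshot("side");save(s,"p8.png",(165,245,215,335),6)
E
```

```text
[0.57282959 0.00118292 0.04420048] 0.027484154699884862 [ 3.14080996e+00 -8.45580078e-06  1.47547754e+00]
```

View pics/p8.png

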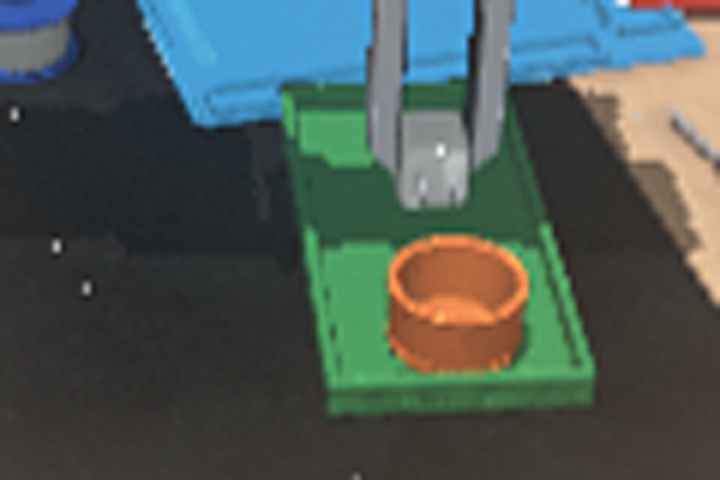

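>>> {"method": "play_rows", "body": {"rows": [[2,[0,0,-1],[0,0,0]],[2,[0,0,-1.8],[0,0,0]],[2,[0,0,-2.2],[0,0,0]],[2,[0,0,-2.4],[0,0,0]],[2,[0,0,-2.4],[0,0,0]],[4.5,[0,0,-2.4],[0,0,0]],[4.5,[0,0,-2.4],[0,0,0]],[4.5,[0,0,-2.4],[0,0,0]]]}}

```text
time: 17.92
tool_pos: [0.5724, 0.0009, 0.0191]
ee_rot: [-3.141, 0.0, 1.475]
wrist_force: [-0.6, 0.6, -0.4]
width: 0.0432
```

>>> {"method": "play_rows", "body": {"rows": [[4.5,[0,0,3],[0,0,0]],[6,[0,0,6.5],[0,0,0]],[8,[-2,2.3,8],[0,0,0]],[8,[-4.6,5.2,8],[0,0,0]],[8,[-7.2,8.2,8],[0,0,0]],[8,[-9.8,11.2,8],[0,0,0]],[8,[-12.4,14.2,8],[0,0,0]],[8,[-15,17.2,8],[0,0,0]]]}}

```text
time: 18.58
tool_pos: [0.4211, 0.1738, 0.099]
ee_rot: [-3.141, -0.0, 1.474]
wrist_force: [0.3, -0.7, 0.2]
width: 0.0798
```

>>> {"method": "play_rows", "body": {"rows": [[7.5,[0,0,-2.5],[0,0,0]],[7.5,[0,0,-4],[0,0,0]],[7.5,[0,0,-4],[0,0,0]],[7.5,[0,0,-4],[0,0,0]],[7.5,[0,0,-4],[0,0,0]]]}}

```text
time: 19.0
tool_pos: [0.4233, 0.1727, 0.0601]
ee_rot: [3.141, -0.0, 1.474]
wrist_force: [0.5, 0.7, 0.4]
width: 0.0748
```

```bash
python3 - <<'E'
from h import *
o=get_obs();print(o["tool_pos"],o["width"],o["ee_rot"])
s=snapshot("side");save(s,"p9.png",(125,245,180,330),5)
print(proj(s,[[.4215,.173,.0],[.4215,.173,.03]]))
E
```

```text
[0.42326677 0.17271536 0.06011038] 0.07484045909739839 [ 3.14071955e+00 -2.32215619e-04  1.47425219e+00]
[[217.44653753 173.81485105]
 [217.04808247 164.5515104 ]]
```

View pics/p9.png

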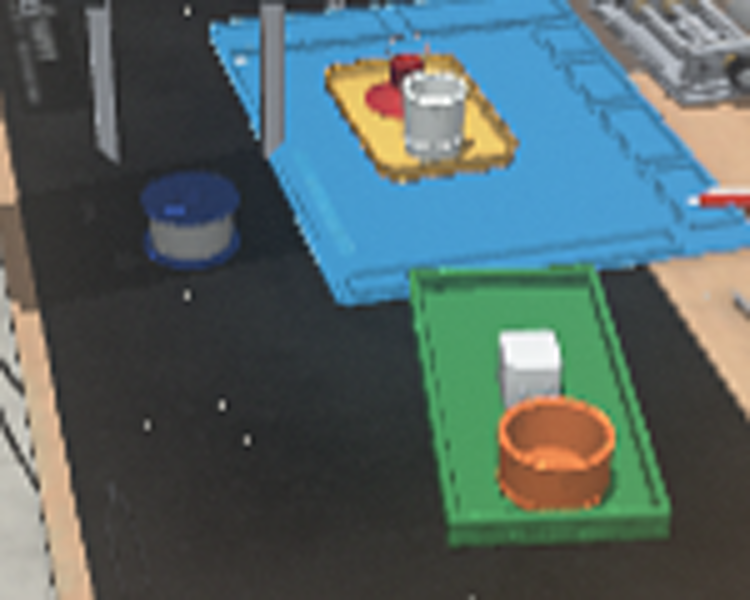

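>>> {"method": "play_rows", "body": {"rows": [[7.5,[0.1,0,-2.2],[0,0,0]],[7.5,[0.1,0,-4],[0,0,0]],[7.5,[0.1,0,-4.6],[0,0,0]],[4.5,[0.1,0,-4.6],[0,0,0]],[4.5,[0.1,0,-4.6],[0,0,0]],[4.5,[0.1,0,-4.6],[0,0,0]],[4.5,[0.1,0,-4.6],[0,0,0]],[4.5,[0.1,0,-4.6],[0,0,0]]]}}

```text
time: 19.72
tool_pos: [0.4246, 0.1731, 0.0149]
ee_rot: [3.139, -0.001, 1.475]
wrist_force: [-1.6, -1.5, 2.5]
width: 0.052
```

>>> {"method": "play_rows", "body": {"rows": [[4.5,[0,0,0],[0,0,0]],[4.5,[0,0,0.6],[0,0,0]],[4.5,[0,0,2],[0,0,0]],[4.5,[0,0,4],[0,0,0]],[4.5,[0,0,6],[0,0,0]],[4.5,[0,0,7],[0,0,0]],[4.5,[0,0,7],[0,0,0]]]}}

```text
time: 20.3
tool_pos: [0.4255, 0.1734, 0.0863]
ee_rot: [3.136, -0.002, 1.475]
wrist_force: [0.7, -0.6, -1.8]
width: 0.0525
```

>>> {"method": "play_rows", "body": {"rows": [[4.5,[2.5,-1.9,0],[0,0,0]],[4.5,[5.5,-4.1,0],[0,0,0]],[4.5,[8.5,-6.3,0],[0,0,0]],[4.5,[11.5,-8.6,0],[0,0,0]],[4.5,[14,-10.5,0],[0,0,0]],[4.5,[15.4,-11.5,-1],[0,0,0]],[4.5,[15.4,-11.5,-2.5],[0,0,0]],[4.5,[15.4,-11.5,-4],[0,0,0]]]}}

```text
time: 20.97
tool_pos: [0.578, 0.0566, 0.0415]
ee_rot: [-3.14, 0.0, 1.473]
wrist_force: [0.1, 0.9, -1.7]
width: 0.0523
```

>>> {"method": "play_rows", "body": {"rows": [[4.5,[0,0,0],[0,0,0]],[4.5,[0,0,0],[0,0,0]],[4.5,[0,0,0],[0,0,0]]]}}

```text
time: 21.22
tool_pos: [0.5774, 0.058, 0.0434]
ee_rot: [-3.141, 0.0, 1.475]
wrist_force: [-0.3, -0.0, -1.0]
width: 0.052
```

```bash
python3 - <<'E'
from h import *
o=get_obs();print(o["tool_pos"],o["width"],o["ee_rot"],o["wrist_force"])
s=snapshot("side");save(s,"p10.png",(155,245,215,335),6)
E
```

```text
[0.57740347 0.05800189 0.04337008] 0.05196686324975445 [-3.14123711e+00  3.06429998e-05  1.47514135e+00] [-0.2555602  -0.0392677  -0.96420509]
```

View pics/p10.png

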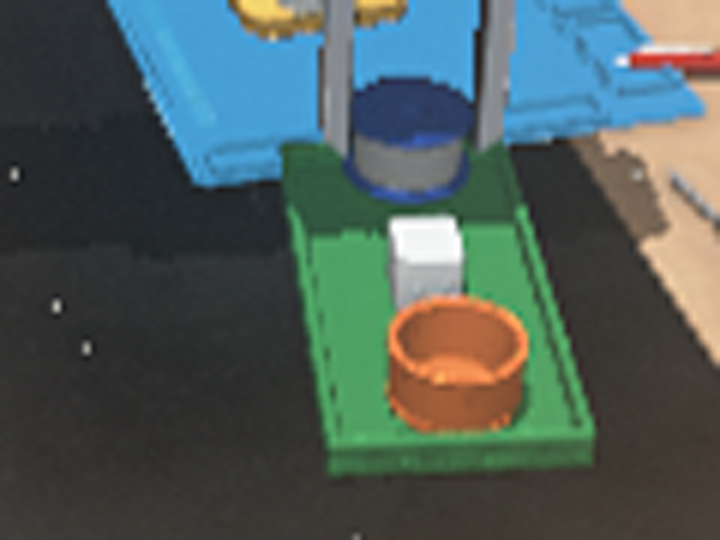

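>>> {"method": "play_rows", "body": {"rows": [[4.5,[0,0,-1],[0,0,0]],[4.5,[0,0,-1.8],[0,0,0]],[4.5,[0,0,-2.2],[0,0,0]],[4.5,[0,0,-2.3],[0,0,0]],[4.5,[0,0,-2.3],[0,0,0]],[6.6,[0,0,-2.3],[0,0,0]],[6.6,[0,0,-2.3],[0,0,0]],[6.6,[0,0,-2.3],[0,0,0]]]}}

```text
time: 21.93
tool_pos: [0.5777, 0.0578, 0.0203]
ee_rot: [3.141, 0.0, 1.475]
wrist_force: [-0.5, -0.1, -0.3]
width: 0.0655
```

>>> {"method": "play_rows", "body": {"rows": [[6.6,[0,0,1.5],[0,0,0]],[7,[0,0,4],[0,0,0]],[7,[0,0,8],[0,0,0]],[7,[-3,-2,10],[0,0,0]],[7,[-7,-4,12],[0,0,0]],[7,[-11,-6,13],[0,0,0]],[7,[-15,-8,14],[0,0,0]],[7,[-18,-10,15],[0,0,0]]]}}

```text
time: 22.6
tool_pos: [0.405, -0.0368, 0.1678]
ee_rot: [3.141, 0.0, 1.476]
wrist_force: [0.8, -1.3, 0.2]
width: 0.0702
```

>>> {"method": "play_rows", "body": {"rows": [[7,[-1.5,-3.5,1],[0,0,0]],[7,[-2.5,-7.5,1],[0,0,0]],[7,[-3,-11.5,1],[0,0,0]],[7,[-3,-15.5,1],[0,0,0]],[7,[-3,-15.5,1],[0,0,0]]]}}

```text
time: 23.02
tool_pos: [0.3758, -0.1975, 0.1776]
ee_rot: [3.141, 0.004, 1.467]
wrist_force: [-0.4, -0.7, 1.0]
width: 0.0698
```

```bash
python3 - <<'E'
from h import *
o=get_obs();print(o["tool_pos"],o["wrist_force"],o["time"])
s=snapshot("side");t=snapshot("top")
a=cv2.resize(s["pixels"][125:245,190:330],None,fx=4,fy=4,interpolation=2)
b=cv2.resize(t["pixels"][145:205,125:310],None,fx=4,fy=4,interpolation=2)
c=np.zeros((480+0,560,3),np.uint8);c[:,:]=a
cv2.imwrite("pics/f1.png",c[:,:,::-1]);cv2.imwrite("pics/f2.png",b[:,:,::-1])
E
```

```text
[ 0.37584925 -0.19753836  0.17762012] [-0.35545577 -0.73451789  1.00187078] 23.0167
```

View pics/f1.png

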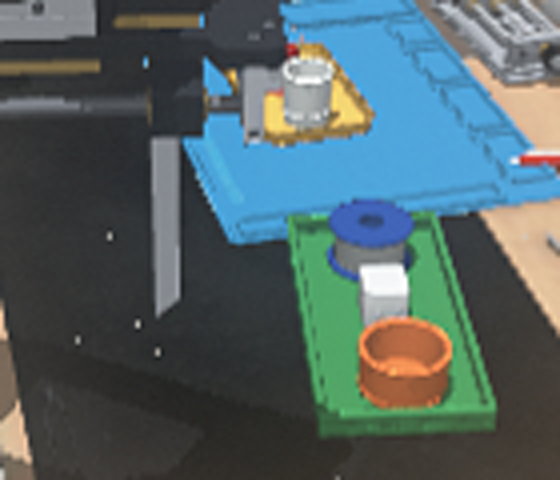

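View pics/f2.png

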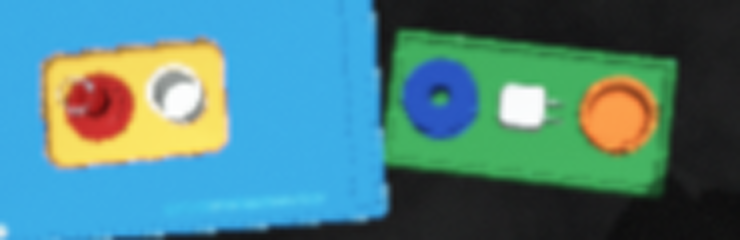

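>>> {"method": "play_rows", "body": {"rows": [[7,[0,0,0],[0,0,0]],[7,[0,0,0],[0,0,0]],[7,[0,0,0],[0,0,0]],[7,[0,0,0],[0,0,0]]]}}

```text
time: 23.45
tool_pos: [0.3771, -0.1903, 0.1777]
ee_rot: [3.141, -0.0, 1.477]
wrist_force: [-0.3, 1.2, -0.3]
width: 0.0701
```

```bash
python3 -c "
from bench import *
print(close_job())"
```

```text
the job is handed in; nothing more can be done
None
```

Both kits are made up and the job is handed in, at about 23.5 s of the 112 s allowed.

- **Yellow tray:** the red puller went in first, then the white pot, lifted out alone. The orange pot stayed standing on the bench until its turn.
- **Green tray:** the orange pot, the charger and the solder spool went in, in that order.

The last side and top pictures show all five things upright inside their trays, clear of one another, with the gripper well away. In the side picture the white pot hides the puller's foot, but an earlier view showed it flat. I did not move the screw dish or the turquoise puller. The last pictures were cropped to the trays, so they do not show either one.

The measured arm position swung by a few millimetres after fast moves. I waited for it to settle before lowering the orange pot and the spool. No check failed.

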